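# Centre the cup on the kitchen scale and tare it

### The arm

A 7-joint arm with a two-finger parallel gripper is mounted at the origin on a cart in front of the work surface, level with it; the furniture and walls round the work are solid. World frame = base frame: x ahead of the robot, y to its left, z up, the work surface at z = 0. Lengths are in m, angles in rad, forces in N, time in s.
With the tool pointing down it reaches from about 0.425 to 0.95 m from the base axis. Payload 16.7 kg.
Tool frame: the origin (TCP) lies between the finger pads; the fingertips stand 17 mm ahead of it and the grasp point (between the pads) lies 2 mm behind it (ctrl.nose_length is the distance from the TCP to the fingertips, in m); z points along the fingers, y is the line along which they close (so a half turn about z gives the same grasp; the last joint's range is limited). The gripper opens to 94 mm and grips with 3 to 60 N. Pads are 16 mm wide; open, the fingers measure 119 mm over their backs; the gripper's body (75 mm by 177 mm) begins 78 mm behind the grasp point.
Start: joints at [-1.452, 0.426, 0.074, 1.606, -0.034, 1.111, -0.067], TCP at [0.179, 0.651, 0.222] pointing down, gripper open.
Joint ranges: [-2.85, 2.85], [-0.5, 2.14], [-1.23, 1.37], [0.21, 2.46], [-1.02, 4.16], [0.16, 2.05], [-2.73, 2.73]. Speed limits (rad/s): [1.89, 1.89, 2.39, 2.39, 3.01, 3.01, 3.01].

### API

Orientations are given as a rotation vector (axis times angle).
In Python, from plant import sensors, imaging, hand_in, ctrl gives the robot as it stands.
- The arm moves only by the shell command python3 -m jog 'ROWS'. ROWS is JSON, a list of rows, each a list of 3 entries, a list of its own where there are three numbers: the shift along the tool's x, y, z in units of 40 mm (1.0 is 40 mm), then the turn about the tool's z in units of 6 degrees (1.0 is 6 degrees), then the closure, from -1 (fully open) to 1 (shut). A call has 1 to 20 rows; each row shifts and turns the commanded pose from where the row before left it, along the tool's axes as they then stand; what a row does not reach is not made up. A row lasts 1/10 s, in which the tool goes at most 50 mm and 8.59 degrees, less where a joint would pass 70% of its speed; a pose out of reach is approached as far as the arm can. A call is refused whole if a number of a shift passes 1 or a number of a turn 1, either way. A call with a gripper value outside its range is refused whole. The fingers move at their own pace and stop on an object; the grip force is fixed at half the most. Time passes only in rows, so rows that do not move let the fingers close. It gives the time, the measured TCP pose, the force, the opening and the grip force at its end, in the units of the state.
- sensors.observe(): the state, without advancing time (a new reading comes with each control period).
- imaging.read_camera(name): name is "scene" or "top" or "wrist"; returns a dict with "frame" (420x560x3 uint8, red, green, blue), "depth" (420x560 float32, m along the optical axis (not along the pixel's ray), 0 where there is no reading), "fx", "fy", "cx", "cy" (pixels), "world_from_camera" (4x4, takes a point from camera to world coordinates); the wrist camera has in their place "mount" (4x4, takes a point from camera to tool coordinates, whose origin is the TCP and whose axes are the flange's). Camera axes: x right, y down, z forward; pixel columns grow to the right and rows downward; lengths in m; the calibration is good to about 2 mm. A picture is of the moment at which its call begins: read the wrist's pose just before it.
- hand_in(): hands the job in; it is judged then, once.
Trained networks look in the newest picture that a camera, given by its name, has taken for a name from the list of things; names that differ only in an ending like _2 or _b are one class to them, and where a whole thing is asked for, a point or a joint stands for the part that bears it (a point fixed in the world has none). Each returns a list of dicts, best first, with "confidence" (0 to 1); they miss things now and then, are a little off and sometimes report something else, mostly with a low value. They report only what shows in the picture. A call takes as long as a camera call. They do not tell look-alikes from the thing itself.
- imaging.look_for(target, camera): "location" ([x, y, z] in m, in world coordinates, good to about 4 mm: the middle of the surface that is visible of it).
- imaging.masks_of(target, camera): "mask" (420x560 bool, what is visible of it).
The state is a dict: "t": time; "joints": joint angles; "dq": joint speeds; "tau": joint torques, N m; "position": TCP position; "tool_rot": TCP orientation; "force": force on the tool from outside, world axes, zero at the start; "wrist_torque": the same for the moment, N m; "finger_gap": finger opening in m; "grip_force": force on a finger pad.
Only numpy, scipy, OpenCV 4.12 (cv2) and the standard library are available. Lean on these libraries where they do the work, as an engineer would, in place of code of your own. Each camera call takes 0.05 s, during which the arm holds its last target. There are 200 camera calls.

### The job

Get the kitchen scale ready for weighing into the cup that stands on it. Gently push the cup back with the fingers, without gripping or lifting it, until it stands in the middle of the steel platter with its handle clear of the key well. Then, touching neither the cup nor the platter, reach down into the well in the front of the scale, press the sunken tare key right down, keep it down for two seconds and let it come up again; leave the small raised on/off key, the scale's place and the things around as they are.

Things in the scene. Friction and masses are not known exactly. Their poses are not given: they have to be found in the camera images.
- scale: Loose black kitchen scale on rubber feet, 1.5 kg, 184 mm deep (its x) by 136 mm wide (its y). Origin at the centre of its underside; x points from its front deck to its platter (roughly away from the robot), y left, z up. Front deck, 36 mm above the counter, 60 mm deep: from left to right a dark display, the well with the tare key, the on/off key. Steel platter at the rear.
- platter: The scale's flat steel platter, 120 mm (scale x) by 124 mm (scale y), 5 mm thick, top 43 mm above the counter, part of the scale and rigid. Polished: a cup slides on it easily (friction about 0.25). Origin 7 mm below the middle of its top.
- platter_centre (a point): Middle of the platter's top, 28 mm toward the scale's +x from the scale's origin. Axes as the scale's.
- tare_key (a joint): Travel of the sunken tare key in m: 0 up (rest), 0.005 right down. Sprung: 1.2 N starts it, 4.2 N holds it fully down, it comes up by itself.
- tare_top (a point): Middle of the top of the grey tare key (30 mm along scale x, 42 mm along y), moving with it; at rest 20 mm above the counter, 16 mm below the deck. It nearly fills the bottom of an open rectangular well, 34 mm (scale x) by 46 mm (y), with straight walls, centred 94 mm in front (scale -x) of the platter's middle. It may be pressed off its middle. Axes as the scale's.
- well_mouth (a point): Middle of the well's open mouth, level with the deck, 36 mm above the counter.
- power_key (a joint): Travel of the small round raised on/off key in m: 0 up, 0.003 down. Leave it alone.
- power_top (a point): Top of the on/off key, 16 mm across, 3 mm above the deck, 46 mm to the right (scale -y) of the well's middle.
- cup: White espresso cup with a green band, standing on the platter, 0.08 to 0.16 kg. Round bowl 63 mm across at the rim, narrowing to a 43 mm foot; 51 mm high. Loop handle 11 mm thick, reaching 57 mm from the bowl's axis, 16 to 49 mm above the foot. Origin on the underside, 13.5 mm off the bowl's axis toward the handle; the cup's -y axis points along the handle.
- cup_centre (a point): Point on the axis of that cup's bowl, half-way up (25.5 mm above its foot), 68.5 mm above the counter when the cup stands on the platter. Axes as the cup's: -y along the handle. At the start it lies 25 to 42 mm off the platter's middle toward the well, the handle pointing forward within 0.35 rad, its end usually over the well.
- spare_cup: A second cup of the same kind on a wooden coaster to the right of the scale; leave it alone. Origin on its underside.
- tea_tin: Round tea tin, 66 mm across, 89 mm high, left of the scale; leave it alone. Origin at the centre of its underside.
- spoon: Teaspoon, 138 mm long, lying on the counter right of the scale; leave it alone. Origin at its middle.
- creamer: Glass creamer, 113 mm high, on the wooden tray at the right; leave it alone. Origin on its underside.
- tumbler: Teal tumbler, 84 mm high, on the tray; leave it alone. Origin at the centre of its underside.
- pepper_mill: Wooden pepper mill, 170 mm high, on the tray; leave it alone. Origin at the centre of its underside.
There are look-alikes about, which are no part of the job. Leave any yellow look-alike of the cup alone.

How it is judged:
By the outcome, as a careful person would: the job done as asked, in the order asked, and still so for the second after the job is handed in, with the robot touching nothing.
It also fails if it takes over 53 s, if anything falls off the work surface, if the arm or the gripper's body presses on something with over 40 N, if the wrist force passes 120 N, or if a joint passes its speed limit or range.

## Working session

There is one attempt and no reset: what is moved stays moved. The work goes in short steps, Python scripts to look and compute and a shell command to move; the robot and the scene stay as the last step left them, time stands still between calls to the robot, and variables do not carry over. Pictures are saved under pics/ and viewed, at most 10 in all, crops included, and the job is handed in when it is done.

```bash
mkdir -p pics; ls
python3 - <<'E'
from plant import sensors, imaging, ctrl
import cv2,numpy as np
s=sensors.observe();print(s['t'],s['position'],s['tool_rot'],s['finger_gap'],ctrl.nose_length)
ims=[]
for c in ('scene','top'):
    r=imaging.read_camera(c);ims.append(r['frame'])
    for n in ('scale','platter','tare_top','power_top','cup','spare_cup','tea_tin'):
        print(c,n,[(np.round(d['location'],3).tolist(),round(d['confidence'],2)) for d in imaging.look_for(n,c)][:4])
    cv2.imwrite(f'pics/{c}0.png',cv2.cvtColor(r['frame'],cv2.COLOR_RGB2BGR))
E
```

```text
pics
0.0 [0.17916305 0.65036377 0.22178923] [-4.20940136e-01 -3.11319936e+00  1.96941328e-03] 0.09408944713008638 0.017
scene scale []
scene platter [([0.569, 0.127, 0.042], 0.85)]
scene tare_top [([0.525, 0.156, 0.079], 0.64), ([0.469, 0.161, 0.021], 0.46)]
scene power_top []
scene cup [([0.527, 0.156, 0.078], 0.84), ([0.499, 0.397, 0.038], 0.79), ([0.543, 0.046, 0.002], 0.24)]
scene spare_cup [([0.52, -0.17, 0.038], 0.7)]
scene tea_tin [([0.543, 0.26, 0.072], 0.78)]
top scale [([0.529, 0.145, 0.042], 0.97)]
top platter [([0.576, 0.137, 0.045], 0.74), ([0.552, 0.043, 0.006], 0.53)]
top tare_top [([0.55, 0.266, 0.086], 0.71)]
top power_top []
top cup [([0.533, 0.155, 0.064], 0.85), ([0.505, 0.409, 0.028], 0.7)]
top spare_cup [([0.513, -0.176, 0.029], 0.74), ([0.528, 0.142, 0.041], 0.35)]
top tea_tin [([0.55, 0.267, 0.087], 0.71)]
```

View pics/scene0.png

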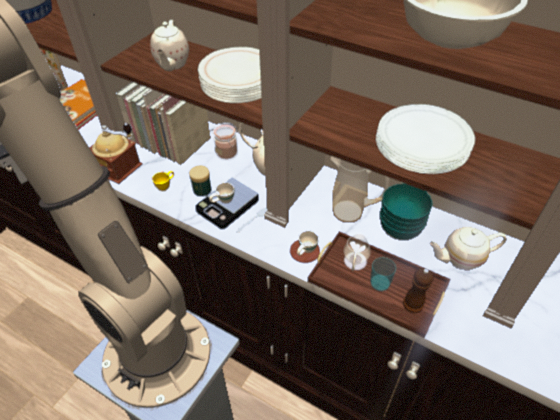

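View pics/top0.png

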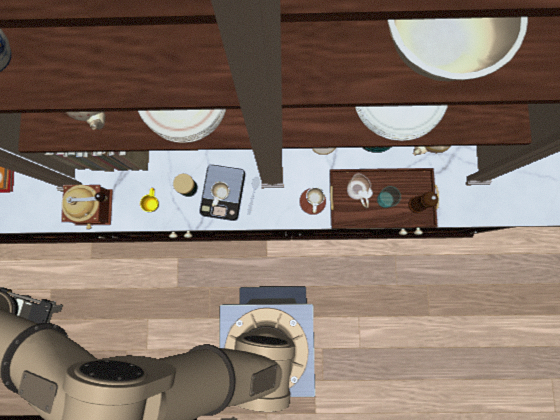

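The white cup on the scale is at top (221,190) and scene (225,190). The yellow look-alike is at top (149,203), and the spare cup is on its coaster at top (315,198). The one standing on the scale's platter is meant. A post stands just right of the scale, around top (270,185). Next I'll measure the scale, the cup, and the post and shelf clearance.

```bash
cat > h.py <<'E'
from plant import sensors, imaging, ctrl
import cv2,numpy as np
from scipy.spatial.transform import Rotation as R
def T_tool():
    s=sensors.observe();T=np.eye(4);T[:3,:3]=R.from_rotvec(s['tool_rot']).as_matrix();T[:3,3]=s['position'];return T
def cloud(c):
    T=T_tool() if c=='wrist' else None
    r=imaging.read_camera(c);W=T@r['mount'] if c=='wrist' else r['world_from_camera']
    d=r['depth'];v,u=np.mgrid[:420,:560]
    P=np.stack([(u-r['cx'])/r['fx']*d,(v-r['cy'])/r['fy']*d,d],-1)@W[:3,:3].T+W[:3,3]
    P[d==0]=np.nan
    return r,P,W
def save(n,im): cv2.imwrite(f'pics/{n}.png',cv2.cvtColor(im,cv2.COLOR_RGB2BGR))
E
python3 - <<'E'
from h import *
for c in ('top','scene'):
    r,P,W=cloud(c);X,Y,Z=P[...,0],P[...,1],P[...,2]
    m=(Z>.028)&(Z<.05)&(X>.40)&(X<.68)&(Y>.06)&(Y<.24)
    print(c,'scale rect',m.sum(),cv2.minAreaRect((P[m][:,:2]*1000).astype(np.float32)))
    m=(Z>.085)&(Z<.11)&(X>.42)&(X<.62)&(Y>.08)&(Y<.225)
    print('cup top',m.sum(),cv2.minAreaRect((P[m][:,:2]*1000).astype(np.float32)))
    for lo,hi in ((.12,.2),(.2,.3),(.3,.45),(.45,.7),(.7,1.2)):
        for a,b in((-.15,.0),(.0,.1),(.1,.2),(.2,.35)):
            m=(Z>lo)&(Z<hi)&(X>.35)&(X<.9)&(Y>a)&(Y<b)
            if m.sum()>3: print(lo,hi,(a,b),m.sum(),'x>',np.percentile(X[m],3).round(3),'y',np.percentile(Y[m],[3,97]).round(3))
    save(c+'1',cv2.resize(r['frame'][150:240,150:290] if c=='top' else r['frame'][150:240,150:290],None,fx=5,fy=5,interpolation=cv2.INTER_CUBIC))
E
```

```text
top scale rect 1602 ((534.8573608398438, 149.6307373046875), (136.70816040039062, 184.2059326171875), 80.47494506835938)
cup top 92 ((520.910888671875, 146.98550415039062), (76.50900268554688, 58.87565231323242), 5.091897964477539)
0.12 0.2 (-0.15, 0.0) 100 x> 0.556 y [-0.062 -0.002]
0.12 0.2 (0.0, 0.1) 21 x> 0.563 y [0.001 0.012]
0.2 0.3 (-0.15, 0.0) 155 x> 0.556 y [-0.062 -0.002]
0.2 0.3 (0.0, 0.1) 29 x> 0.563 y [0.001 0.012]
0.3 0.45 (-0.15, 0.0) 1574 x> 0.559 y [-0.147 -0.01 ]
0.3 0.45 (0.0, 0.1) 986 x> 0.564 y [0.006 0.099]
0.3 0.45 (0.1, 0.2) 1553 x> 0.607 y [0.103 0.197]
0.3 0.45 (0.2, 0.35) 1968 x> 0.607 y [0.204 0.345]
0.45 0.7 (-0.15, 0.0) 4535 x> 0.559 y [-0.147 -0.009]
0.45 0.7 (0.0, 0.1) 2353 x> 0.564 y [0.005 0.098]
0.45 0.7 (0.1, 0.2) 4056 x> 0.608 y [0.103 0.197]
0.45 0.7 (0.2, 0.35) 6041 x> 0.607 y [0.205 0.345]
0.7 1.2 (-0.15, 0.0) 6831 x> 0.557 y [-0.137 -0.002]
0.7 1.2 (0.0, 0.1) 2362 x> 0.564 y [0.001 0.096]
0.7 1.2 (0.1, 0.2) 1915 x> 0.607 y [0.103 0.197]
0.7 1.2 (0.2, 0.35) 2266 x> 0.607 y [0.203 0.308]
scene scale rect 1264 ((535.35107421875, 160.7745056152343
[... 323 characters left out ...]
96]
0.12 0.2 (0.2, 0.35) 205 x> 0.719 y [0.202 0.337]
0.2 0.3 (-0.15, 0.0) 769 x> 0.557 y [-0.064 -0.003]
0.2 0.3 (0.0, 0.1) 86 x> 0.562 y [0.   0.01]
0.2 0.3 (0.2, 0.35) 8 x> 0.718 y [0.202 0.212]
0.3 0.45 (-0.15, 0.0) 5810 x> 0.559 y [-0.145 -0.017]
0.3 0.45 (0.0, 0.1) 439 x> 0.563 y [0.001 0.099]
0.3 0.45 (0.1, 0.2) 1831 x> 0.607 y [0.104 0.197]
0.3 0.45 (0.2, 0.35) 3020 x> 0.608 y [0.204 0.343]
0.45 0.7 (-0.15, 0.0) 6438 x> 0.558 y [-0.142 -0.006]
0.45 0.7 (0.0, 0.1) 716 x> 0.563 y [0.001 0.098]
0.45 0.7 (0.1, 0.2) 557 x> 0.606 y [0.103 0.195]
0.45 0.7 (0.2, 0.35) 402 x> 0.606 y [0.204 0.341]
0.7 1.2 (-0.15, 0.0) 463 x> 0.556 y [-0.064 -0.003]
0.7 1.2 (0.0, 0.1) 41 x> 0.563 y [0.   0.01]
```

View pics/top1.png

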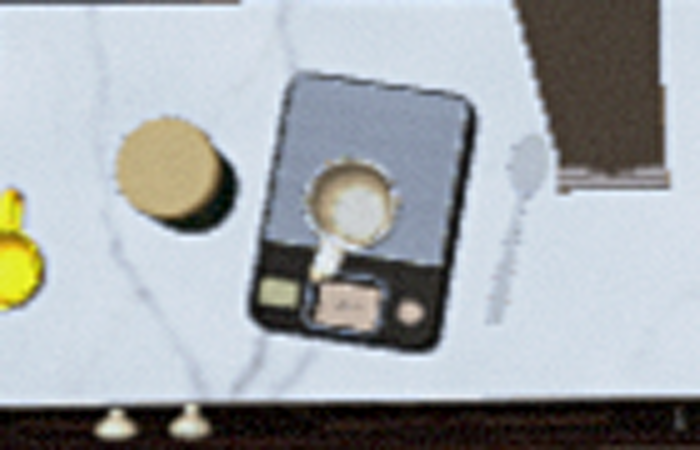

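The scale rectangle measures 137 x 184 mm, which matches the given size. Its centre is (0.535,0.150) and its yaw is about -9.5°. That puts the platter middle near (0.563,0.145) and the well near (0.470,0.160). The handle end at crop (325,270) points forward and left. The shelf edge is at x≥0.607 and z>0.3, and the post is at y<0.012, so both are clear. I'll go above the front of the scale for a close look.

```bash
python3 -m jog '[[[-0.4,-0.4,0],0,-1],[[-0.75,-0.78,0],0,-1],[[-0.75,-0.78,0],0,-1],[[-0.75,-0.78,0],0,-1],[[-0.75,-0.78,0],0,-1],[[-0.75,-0.78,0],0,-1],[[-0.75,-0.78,0],0,-1],[[-0.75,-0.78,0],0,-1],[[-0.75,-0.78,0],0,-1],[[-0.75,-0.78,0],0,-1],[[-0.75,-0.78,0],0,0.06],[[-0.75,-0.78,0],0,0.06],[[-0.75,-0.78,0],0,0.06],[[-0.4,-0.4,0],0,0.06],[[0,0,0],0,0.06]]'
```

```text
t: 2.4
position: [0.4505, 0.1519, 0.2228]
tool_rot: [0.428, 3.111, 0.0]
force: [-0.3, 0.4, 0.0]
finger_gap: 0.0573
grip_force: 0.0
```

Run:
```python
from h import *
s=sensors.observe();print(s['t'],s['position'],s['finger_gap'],T_tool()[:2,:2])
r,P,W=cloud('wrist');X,Y,Z=P[...,0],P[...,1],P[...,2]
for n in ('cup','platter','tare_top','power_top'):
    print(n,[(np.round(d['location'],3).tolist(),round(d['confidence'],2)) for d in imaging.look_for(n,'wrist')][:3])
ms=imaging.masks_of('cup','wrist')
if ms:
    m=ms[0]['mask']
    q=m&(Z>.086)&(Z<.1);print('rim',q.sum(),cv2.minEnclosingCircle((P[q][:,:2]*1000).astype(np.float32)),cv2.minAreaRect((P[q][:,:2]*1000).astype(np.float32)))
    print(np.nanpercentile(Z[m],[2,50,98]))
q=(Z>.028)&(Z<.05)&(X>.40)&(X<.68)&(Y>.06)&(Y<.24);print('scale',cv2.minAreaRect((P[q][:,:2]*1000).astype(np.float32)))
np.savez('w.npz',P=P,f=r['frame'],W=W,K=[r['fx'],r['fy'],r['cx'],r['cy']]);save('w0',r['frame'])
```

```text
2.4 [0.45054724 0.15190149 0.22278444] 0.05734842748167416 [[-0.96281416  0.27016351]
 [ 0.27016354  0.96281445]]
cup [([0.504, 0.407, 0.033], 0.72), ([0.539, 0.146, 0.079], 0.57), ([0.543, 0.268, 0.092], 0.51)]
platter [([0.572, 0.123, 0.042], 0.92)]
tare_top [([0.47, 0.158, 0.02], 0.59)]
power_top [([0.467, 0.115, 0.039], 0.68)]
rim 0 ((0.0, 0.0), 0.0) ((0.0, 0.0), (0.0, 0.0), 0.0)
[0.00634873 0.0317738  0.05056284]
scale ((535.3839111328125, 149.02774047851562), (135.98672485351562, 180.7175750732422), 80.50804901123047)
```

View pics/w0.png

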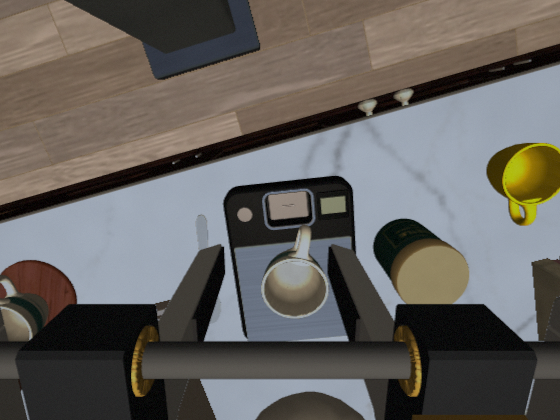

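The white cup's rim is centred around (295,288) and its handle end is at (305,230), just short of the key at (288,205). The power key is at (245,214) and the yellow cup at (533,175) is ignored. I'll fit the rim and the handle from the depth.

```bash
cat >> h.py <<'E'
def cupfit(P,x0=.48,x1=.63,y0=.1,y1=.2):
    X,Y,Z=P[...,0],P[...,1],P[...,2]
    q=(Z>.089)&(Z<.099)&(X>x0)&(X<x1)&(Y>y0)&(Y<y1)
    A=P[q][:,:2]; c=np.median(A,0)
    for _ in range(15):   # circle fit, rejecting handle and outliers
        k=np.abs(np.linalg.norm(A-c,axis=1)-.030)<.006
        s=np.linalg.lstsq(np.c_[2*A[k],np.ones(k.sum())],(A[k]**2).sum(1),rcond=None)[0];c=s[:2]
    r=np.sqrt(s[2]+c@c)
    h=(Z>.07)&(Z<.098)&(np.linalg.norm(P[...,:2]-c,axis=-1)>.037)&(np.linalg.norm(P[...,:2]-c,axis=-1)<.06)
    H=P[h][:,:2]; hd=np.median(H,0)-c
    print('cup',c.round(4),'r',r.round(4),k.sum(),'handle n',len(H),'dir deg from -x',np.degrees(np.arctan2(hd[1],-hd[0])).round(1),'reach',np.linalg.norm(H-c,axis=1).max().round(4) if len(H) else 0)
    return c
E
python3 - <<'E'
from h import *
d=np.load('w.npz');c=cupfit(d['P'])
a=np.radians(-9.5);u=np.array([np.cos(a),np.sin(a)]);v=np.array([-u[1],u[0]])
pc=np.array([.535,.1493])+.028*u;print('platter',pc,'offset cup scale axes',(c-pc)@u,(c-pc)@v,'well',pc-.094*u)
E
```

```text
cup [0.5311 0.1475] r 0.0295 912 handle n 285 dir deg from -x 26.0 reach 0.0566
platter [0.562616   0.14467867] offset cup scale axes -0.03154666794847059 -0.00239583233829105 well [0.46990515 0.16019314]
```

```bash
python3 -m jog '[[[0,0,0],0.83,0.06],[[-0.43,0.3,0],0,0.06],[[-0.42,0.31,0],0,0.06],[[0,0,0.5],0,0.06],[[0,0,0.5],0,0.06],[[0,0,0],0,0.06]]'; python3 -c "
from h import *
print(T_tool().round(4))
cupfit(cloud('wrist')[1])"
```

```text
t: 3.3
position: [0.4881, 0.166, 0.1804]
tool_rot: [-0.553, -3.09, 0.004]
force: [0.5, -0.3, 0.0]
finger_gap: 0.0443
grip_force: 0.0
[[-0.9378  0.3471 -0.0032  0.4881]
 [ 0.3471  0.9378 -0.0021  0.166 ]
 [ 0.0023 -0.0031 -1.      0.1804]
 [ 0.      0.      0.      1.    ]]
cup [0.5312 0.1477] r 0.0295 1212 handle n 387 dir deg from -x 26.2 reach 0.0563
```

```bash
python3 -m jog '[[[0,-0.05,0.4],0,0.06],[[0,0,0.7],0,0.06],[[0,0,0.7],0,0.06],[[0,0,0.5],0,0.06],[[0,0,0.28],0,0.06],[[0,0,0],0,0.06],[[0,0,0],0,0.06]]'; python3 -c "
from h import *
r,P,W=cloud('wrist');save('w1',r['frame']);cupfit(P);cupfit(cloud('top')[1]);cupfit(cloud('scene')[1])"
```

```text
t: 4.05
position: [0.4895, 0.1643, 0.0803]
tool_rot: [0.556, 3.091, 0.001]
force: [-0.0, 0.1, 0.0]
finger_gap: 0.0445
grip_force: 0.0
cup [0.4995 0.1656] r 0.0292 559 handle n 978 dir deg from -x -168.6 reach 0.06
cup [0.5293 0.1463] r 0.0283 19 handle n 0 dir deg from -x nan reach 0
cup [0. 0.] r 0.0 0 handle n 0 dir deg from -x nan reach 0
  return _methods._mean(a, axis=axis, dtype=dtype,
  ret = um.true_divide(
```

View pics/w1.png

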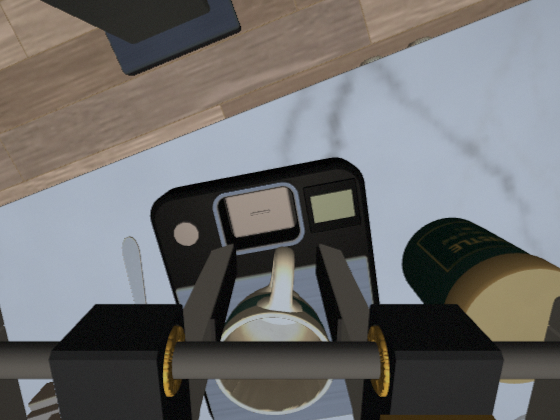

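The handle at (283,280) sits between the two fingers, with the bowl ahead of them at (275,360). Now a slow push, stopping a bit short.

```bash
python3 -m jog '[[[-0.15,0,0],0,0.06],[[-0.08,0,0],0,0.06],[[-0.06,0.01,0],0,0.06],[[-0.06,0.01,0],0,0.06],[[-0.06,0.01,0],0,0.06],[[-0.06,0.01,0],0,0.06],[[-0.06,0.01,0],0,0.06],[[-0.06,0.01,0],0,0.06],[[-0.06,0.015,0],0,0.06],[[-0.06,0.015,0],0,0.06],[[-0.06,0.015,0],0,0.06],[[-0.06,0.015,0],0,0.06],[[-0.06,0.015,0],0,0.06],[[-0.06,0.015,0],0,0.06],[[-0.06,0.01,0],0,0.06],[[-0.03,0.005,0],0,0.06],[[0,0,0],0,0.06]]'; python3 -c "
from h import *
r,P,W=cloud('wrist');save('w2',r['frame'])
r,P,W=cloud('top');cupfit(P);X,Y,Z=P[...,0],P[...,1],P[...,2]
q=(Z>.028)&(Z<.05)&(X>.40)&(X<.68)&(Y>.06)&(Y<.24);print('scale',cv2.minAreaRect((P[q][:,:2]*1000).astype(np.float32)))"
```

```text
t: 5.9
position: [0.5304, 0.1556, 0.0793]
tool_rot: [0.556, 3.092, -0.0]
force: [-0.7, -0.6, -0.0]
finger_gap: 0.0441
grip_force: 0.1
cup [0. 0.] r 0.0 0 handle n 0 dir deg from -x nan reach 0
scale ((530.212646484375, 115.81182861328125), (82.7323226928711, 189.44473266601562), 87.21693420410156)
  return _methods._mean(a, axis=axis, dtype=dtype,
  ret = um.true_divide(
```

View pics/w2.png

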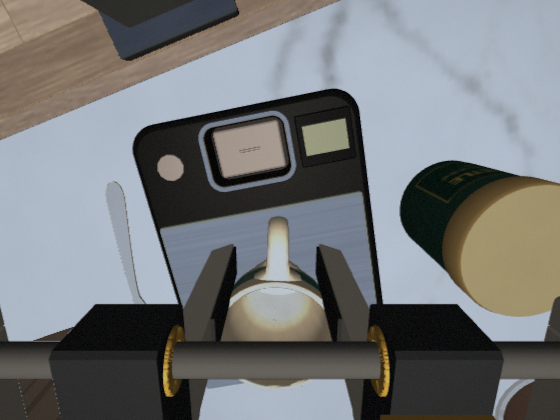

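The cup moved back; its handle at (278,250) now points along the tool between the fingers and is clear of the well at (250,150). I'll back off, rise and measure.

```bash
python3 -m jog '[[[0.1,0,0],0,0.06],[[0.25,0,0],0,0.06],[[0.1,0,-0.4],0,0.06],[[0.3,0,-0.8],0,0.06],[[0.3,0,-0.8],0,0.06],[[0.3,0,-0.5],0,0.06],[[0,0,0],0,0.06],[[0,0,0],0,0.06]]'
cat > m.py <<'E'
from h import *
r,P,W=cloud('wrist');save('w3',r['frame']);c=cupfit(P);X,Y,Z=P[...,0],P[...,1],P[...,2]
q=(Z>.028)&(Z<.05)&(X>.40)&(X<.68)&(Y>.06)&(Y<.225);print('scale',cv2.minAreaRect((P[q][:,:2]*1000).astype(np.float32)))
r,P,W=cloud('top');cupfit(P);X,Y,Z=P[...,0],P[...,1],P[...,2]
q=(Z>.028)&(Z<.05)&(X>.40)&(X<.68)&(Y>.06)&(Y<.225);print('scale',cv2.minAreaRect((P[q][:,:2]*1000).astype(np.float32)))
a=np.radians(-9.5);u=np.array([np.cos(a),np.sin(a)]);v=np.array([-u[1],u[0]])
pc=np.array([.535,.1493])+.028*u;print('offset cup scale axes',(c-pc)@u,(c-pc)@v)
print(T_tool().round(4))
E
python3 m.py
```

```text
t: 6.8
position: [0.4791, 0.1749, 0.1793]
tool_rot: [0.554, 3.092, 0.001]
force: [0.3, 0.2, -0.1]
finger_gap: 0.0445
grip_force: 0.0
cup [0.5563 0.1464] r 0.0294 878 handle n 387 dir deg from -x 21.3 reach 0.0558
scale ((534.4359741210938, 149.1571502685547), (136.43939208984375, 178.5423583984375), 80.60006713867188)
cup [0.5554 0.1459] r 0.0292 52 handle n 0 dir deg from -x nan reach 0
scale ((534.1726684570312, 148.59371948242188), (135.5253448486328, 183.66165161132812), 81.10611724853516)
offset cup scale axes -0.00655387044987822 0.0006380405987971003
[[-9.374e-01  3.482e-01 -9.000e-04  4.792e-01]
 [ 3.482e-01  9.374e-01 -6.000e-04  1.743e-01]
 [ 7.000e-04 -9.000e-04 -1.000e+00  1.784e-01]
 [ 0.000e+00  0.000e+00  0.000e+00  1.000e+00]]
  return _methods._mean(a, axis=axis, dtype=dtype,
  ret = um.true_divide(
```

```bash
python3 -m jog '[[[-0.5,0,0],0,0.06],[[-0.5,0,0.2],0,0.06],[[0,0,0.7],0,0.06],[[0,0,0.7],0,0.06],[[0,0,0.5],0,0.06],[[0,0,0.35],0,0.06],[[0,0,0],0,0.06],[[-0.1,0,0],0,0.06],[[-0.08,0,0],0,0.06],[[-0.05,0,0],0,0.06],[[-0.05,0,0],0,0.06],[[-0.05,0,0],0,0.06],[[0,0,0],0,0.06],[[0,0,0],0,0.06]]'; python3 -c "
from h import *
print(T_tool()[:3,3])"
```

```text
t: 8.3
position: [0.5294, 0.1559, 0.0813]
tool_rot: [0.556, 3.092, 0.0]
force: [-0.6, 0.1, 0.4]
finger_gap: 0.0445
grip_force: 0.0
[0.52944278 0.15589419 0.08132901]
```

```bash
python3 -m jog '[[[-0.05,0,0],0,0.06],[[-0.05,0.01,0],0,0.06],[[-0.05,0.01,0],0,0.06],[[-0.04,0,0],0,0.06],[[0,0,0],0,0.06],[[0,0,0],0,0.06]]'; python3 -m jog '[[[0.1,0,0],0,0.06],[[0.25,0,0],0,0.06],[[0.1,0,-0.4],0,0.06],[[0.35,0,-0.8],0,0.06],[[0.35,0,-0.8],0,0.06],[[0.35,0,-0.5],0,0.06],[[0,0,0],0,0.06],[[0,0,0],0,0.06]]'; python3 m.py 2>/dev/null
```

```text
t: 8.9
position: [0.5369, 0.154, 0.0812]
tool_rot: [-0.556, -3.092, 0.0]
force: [-0.5, 0.4, 0.7]
finger_gap: 0.0437
grip_force: 0.0
t: 9.7
position: [0.4805, 0.1754, 0.1822]
tool_rot: [0.554, 3.091, 0.002]
force: [-1.1, 0.7, 0.2]
finger_gap: 0.044
grip_force: 0.0
cup [0.5627 0.1449] r 0.0294 798 handle n 379 dir deg from -x 21.5 reach 0.0557
scale ((534.93603515625, 149.09506225585938), (136.04052734375, 179.85833740234375), 80.3826904296875)
cup [0.5617 0.1447] r 0.0294 57 handle n 0 dir deg from -x nan reach 0
scale ((534.621826171875, 148.92507934570312), (135.81390380859375, 184.44557189941406), 80.93600463867188)
offset cup scale axes 5.5790012563970026e-05 0.00018363046423596795
[[-9.374e-01  3.483e-01 -4.000e-04  4.805e-01]
 [ 3.483e-01  9.374e-01 -3.000e-04  1.747e-01]
 [ 3.000e-04 -5.000e-04 -1.000e+00  1.810e-01]
 [ 0.000e+00  0.000e+00  0.000e+00  1.000e+00]]
```

The cup is in the middle to within a millimetre and the scale has not moved. Next I'll shut the fingers, align with the well and look once from close by.

```bash
python3 -m jog '[[[0,0,0],-0.91,1],[[0,0,0],-0.91,1],[[0.14,-0.2,0],0,1],[[0.14,-0.2,0],0,1],[[0,0,0.7],0,1],[[0,0,0.7],0,1],[[0,0,0],0,1],[[0,0,0],0,1],[[0,0,0],0,1]]'
python3 - <<'E'
from h import *
T=T_tool();print(T.round(4))
r,P,W=cloud('wrist');save('w4',r['frame'])
for n in ('tare_top','power_top'):
    print(n,[(np.round(d['location'],3).tolist(),round(d['confidence'],2)) for d in imaging.look_for(n,'wrist')][:2])
X,Y,Z=P[...,0],P[...,1],P[...,2]
q=(abs(Z-.02)<.005)&(np.hypot(X-.47,Y-.16)<.03);print(q.sum(),cv2.minAreaRect((P[q][:,:2]*1000).astype(np.float32)))
E
```

```text
t: 10.7
position: [0.4674, 0.1609, 0.1264]
tool_rot: [0.261, 3.13, 0.001]
force: [0.5, 0.1, 0.4]
finger_gap: 0.0002
grip_force: 0.0
[[-9.862e-01  1.656e-01  1.000e-03  4.674e-01]
 [ 1.656e-01  9.862e-01  5.000e-04  1.609e-01]
 [-9.000e-04  7.000e-04 -1.000e+00  1.264e-01]
 [ 0.000e+00  0.000e+00  0.000e+00  1.000e+00]]
tare_top [([0.47, 0.157, 0.018], 0.68)]
power_top [([0.462, 0.115, 0.038], 0.81)]
2128 ((468.0384216308594, 160.39059448242188), (46.1963005065918, 44.115684509277344), 80.59474182128906)
```

View pics/w4.png

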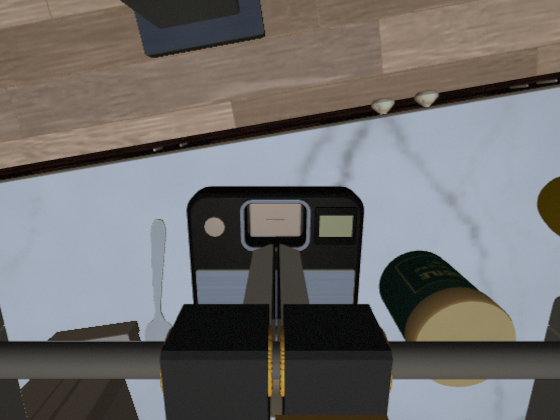

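The shut fingers at (275,250) line up with the well, whose centre is (275,219). The power key at (214,227) is clear. Going down into the well now.

```bash
python3 -m jog '[[[0,0,0.5],0,1],[[0,0,0.6],0,1],[[0,0,0.5],0,1],[[0,0,0.3],0,1],[[0,0,0.1],0,1],[[0,0,0],0,1],[[0,0,0],0,1]]'; python3 -m jog '[[[0,0,0.05],0,1],[[0,0,0.05],0,1],[[0,0,0.05],0,1],[[0,0,0.05],0,1],[[0,0,0],0,1]]'
```

```text
t: 11.55
position: [0.4674, 0.1612, 0.046]
tool_rot: [0.259, 3.13, 0.001]
force: [0.4, 0.1, -0.6]
finger_gap: 0.0002
grip_force: 0.0
t: 12.05
position: [0.4669, 0.161, 0.0371]
tool_rot: [-0.259, -3.131, 0.0]
force: [-0.9, 0.0, 1.3]
finger_gap: 0.0002
grip_force: 0.6
```

At the key. Pressing in small steps, watching the force.

```bash
python3 -m jog '[[[0,0,0.05],0,1],[[0,0,0.04],0,1],[[0,0,0.04],0,1],[[0,0,0],0,1]]'; python3 -m jog '[[[0,0,0.03],0,1],[[0,0,0],0,1]]'
```

```text
t: 12.45
position: [0.467, 0.161, 0.0322]
tool_rot: [-0.259, -3.131, -0.0]
force: [-1.9, -0.1, 9.6]
finger_gap: 0.0005
grip_force: 4.6
t: 12.65
position: [0.4671, 0.161, 0.0316]
tool_rot: [-0.26, -3.131, -0.001]
force: [-7.4, -1.5, 29.6]
finger_gap: 0.0006
grip_force: 14.6
```

Right down: the force is well past 4.2 N against the stop. I'll ease off slightly and hold.

```bash
python3 -m jog '[[[0,0,-0.02],0,1],[[0,0,0],0,1],[[0,0,0],0,1]]'; python3 -m jog '[[[0,0,0],0,1],[[0,0,0],0,1],[[0,0,0],0,1],[[0,0,0],0,1],[[0,0,0],0,1],[[0,0,0],0,1],[[0,0,0],0,1],[[0,0,0],0,1],[[0,0,0],0,1],[[0,0,0],0,1],[[0,0,0],0,1],[[0,0,0],0,1],[[0,0,0],0,1],[[0,0,0],0,1],[[0,0,0],0,1],[[0,0,0],0,1],[[0,0,0],0,1],[[0,0,0],0,1],[[0,0,0],0,1],[[0,0,0],0,1]]'
```

```text
t: 12.95
position: [0.467, 0.161, 0.032]
tool_rot: [0.259, 3.131, 0.0]
force: [-4.1, -0.8, 14.3]
finger_gap: 0.0006
grip_force: 7.2
t: 14.95
position: [0.467, 0.161, 0.032]
tool_rot: [-0.259, -3.131, -0.0]
force: [-3.0, -0.9, 14.5]
finger_gap: 0.0005
grip_force: 7.2
```

Held for more than 2.4 s. A little longer, then straight up and away.

```bash
python3 -m jog '[[[0,0,0],0,1],[[0,0,0],0,1],[[0,0,-0.05],0,1],[[0,0,-0.1],0,1],[[0,0,-0.2],0,1],[[0,0,-0.5],0,1],[[0,0,-0.8],0,1],[[0,0,-0.8],0,1],[[0,0,-0.8],0,1],[[0,0,-0.5],0,1],[[0,0,0],0,1],[[0,0,0],0,1]]'; python3 m.py 2>/dev/null
python3 - <<'E'
from h import *
r,P,W=cloud('wrist');X,Y,Z=P[...,0],P[...,1],P[...,2]
q=np.hypot(X-.470,Y-.160)<.008;print('key z',np.nanmedian(Z[q]),q.sum())
r,P,W=cloud('top');save('top2',cv2.resize(r['frame'][150:240,150:330],None,fx=4,fy=4,interpolation=cv2.INTER_CUBIC))
E
```

```text
t: 16.15
position: [0.4668, 0.161, 0.1818]
tool_rot: [0.259, 3.131, 0.001]
force: [-0.9, -0.2, -0.6]
finger_gap: 0.0005
grip_force: 0.0
cup [0. 0.] r 0.0 0 handle n 0 dir deg from -x nan reach 0
scale ((512.7134399414062, 152.8216552734375), (136.18438720703125, 134.70460510253906), 80.59213256835938)
cup [0.5618 0.1444] r 0.0292 56 handle n 2 dir deg from -x 16.9 reach 0.0426
scale ((534.5711059570312, 148.14239501953125), (134.82638549804688, 184.93077087402344), 80.61225128173828)
offset cup scale axes -0.5310211892674197 -0.2355529094449712
[[-9.864e-01  1.644e-01 -1.200e-03  4.664e-01]
 [ 1.644e-01  9.864e-01 -7.000e-04  1.607e-01]
 [ 1.000e-03 -9.000e-04 -1.000e+00  1.809e-01]
 [ 0.000e+00  0.000e+00  0.000e+00  1.000e+00]]
key z 0.019925278219657505 372
```

View pics/w3.png

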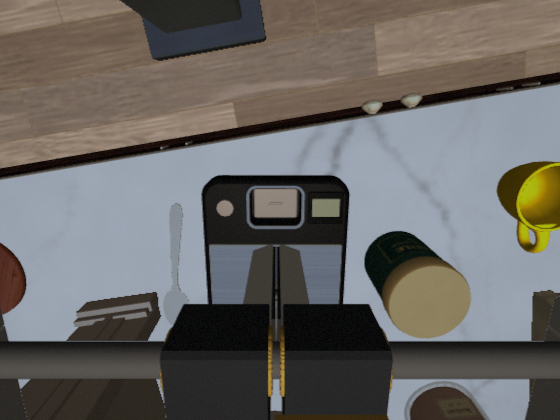

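The well at (276,204) is clear and the key is back up at z = 0.020. From the top camera the cup is still in the middle at (0.562,0.144), the scale is in place, and the robot touches nothing.

```bash
python3 -c "
from plant import hand_in
print(hand_in())"
```

```text
the job is handed in; nothing more can be done
None
```

The cup stands within about 1 mm of the platter's middle with its handle clear of the well. The tare key was held right down for over two seconds and came back up, the scale stayed in place, and the job is handed in.

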